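Flip the finished rack's status flag to green

TASK

One of the two tube racks is finished: every one of its tubes has a red cap on. With the fingertips, push that rack's status flag right over its hinge until it lies flat with the green face up, without pinching it and without shifting, tipping or lifting the rack. Leave the other rack and its yellow flag alone, and disturb nothing else on the bench.

Things in the scene. Friction and masses are not known exactly. Their poses are not given: they have to be found in the camera images.
- rack_capped: The finished rack: twelve tubes, all red-capped. Loose, about 1.3 kg: base plate 225 x 142 x 10 mm with a white tube block and, at the end nearer the robot, a status flag on two posts. Origin on the bench below the flag's hinge pin; x points away from the robot along the base to the tubes, y along the pin. Base x -30 to 195 mm; block from x 83 mm, caps 98 mm high.
- hinge_capped (a point): middle of that rack's hinge pin, 120 mm above the bench, axes as the rack's. Posts 14 x 8 mm at y +-38 mm, 127 mm tall; between them a rest bar (x -22 to 22 mm, top 115.5 mm high) on which the flag lies at both ends of its swing. Beyond the bar the flag overhangs free, above the base plate within 30 mm of the pin and above bare bench nearer the robot.
- flag_capped (a joint): swing of that rack's flag, rad: 0 = level towards the robot, yellow face up; pi/2 = upright; pi = level towards the tubes, green face up (stops at 0 and pi). To be turned over. Starts between 0 and 0.25. A stiff hinge (0.04 N m, under 1 N at the free edge) keeps it where it is left.
- edge_capped (a point): middle of that flag's free edge, half way through its thickness, 75 mm from the pin. The flag is a plate 60 mm wide along the pin and 6 mm thick
- yellow_capped: yellow face of that flag: a 66 x 56 x 2 mm layer; origin at its centre, 39.5 mm from the pin, 2 mm off the flag's mid-plane (on top at swing 0)
- green_capped: green face of that flag: the same layer on its other side (underneath at swing 0)
- rack_open: The other rack: four red-capped tubes, the rest open or missing. Loose, about 1.3 kg: base plate 225 x 142 x 10 mm with a white tube block and, at the end nearer the robot, a status flag on two posts. Origin on the bench below the flag's hinge pin; x points away from the robot along the base to the tubes, y along the pin. Base x -30 to 195 mm; block from x 83 mm, caps 98 mm high.
- hinge_open (a point): middle of that rack's hinge pin, 120 mm above the bench, axes as the rack's. Posts 14 x 8 mm at y +-38 mm, 127 mm tall; between them a rest bar (x -22 to 22 mm, top 115.5 mm high) on which the flag lies at both ends of its swing. Beyond the bar the flag overhangs free, above the base plate within 30 mm of the pin and above bare bench nearer the robot.
- flag_open (a joint): swing of that rack's flag, rad: 0 = level towards the robot, yellow face up; pi/2 = upright; pi = level towards the tubes, green face up (stops at 0 and pi). To be left as it is. Starts between 0 and 0.25. A stiff hinge (0.04 N m, under 1 N at the free edge) keeps it where it is left.
- edge_open (a point): middle of that flag's free edge, half way through its thickness, 75 mm from the pin. The flag is a plate 60 mm wide along the pin and 6 mm thick
- yellow_open: yellow face of that flag: a 66 x 56 x 2 mm layer; origin at its centre, 39.5 mm from the pin, 2 mm off the flag's mid-plane (on top at swing 0)
- green_open: green face of that flag: the same layer on its other side (underneath at swing 0)
- tube_a: loose capped sample tube, 31 mm across the red cap, 90 mm tall; bystander, origin at the centre of its underside
- tube_b: a second loose capped sample tube, same size; bystander, origin at the centre of its underside
- dishes: stack of five culture dishes, 90 mm across, 75 mm tall; bystander, origin at the centre of its underside
- timer: flat white bench timer, 65 x 65 x 20 mm; bystander, origin at the centre of its underside
- tip_box: blue box of tips with a clear lid, 85 x 120 x 65 mm; bystander, origin at the centre of its underside
- bucket: yellow bucket, 200 mm across the mouth, 180 mm tall; bystander, origin at the centre of its underside

How it is judged (in metres and radians):
At the end, for the whole second after the job is handed in: The capped rack's flag lies green face up within 0.17 rad (10 degrees) of its stop and at rest, its rack within 25 mm of where it stood and level; the other rack within 15 mm, its flag's edge within 20 mm and each bystander upright within 20 mm of where it was (value of joint flag_capped above 2.97 rad and distance of rack_capped from where it was at the start of the episode below 0.025 m and angle between rack_capped's own z axis and vertical below 0.05 rad and distance of rack_open from where it was at the start of the episode below 0.015 m and distance of each of edge_open, tube_a, tube_b, dishes, timer, tip_box, bucket from where it was at the start of the episode below 0.02 m and velocity of joint flag_capped between -0.1 and 0.1 rad/s and linear speed of rack_capped below 0.02 m/s and angle between each of tube_a, tube_b, dishes, timer, tip_box, bucket's own z axis and vertical below 0.1 rad); the robot touches nothing.
It fails at once if a flag is pinched (fingers press both of its faces at once) ((contact force between the fingers and yellow_capped above 0.7 N and contact force between the fingers and green_capped above 0.7 N) or (contact force between the fingers and yellow_open above 0.7 N and contact force between the fingers and green_open above 0.7 N)).
It fails at once if the finished rack is shifted more than 25 mm, lifted or tipped (distance of rack_capped from where it was at the start of the episode above 0.025 m or height (world z) of rack_capped above 0.012 m or angle between rack_capped's own z axis and vertical above 0.12 rad).
It fails at once if the other rack or its flag is disturbed (distance of rack_open from where it was at the start of the episode above 0.015 m or distance of edge_open from where it was at the start of the episode above 0.02 m).
It fails at once if a bystander is moved, lifted or tipped (distance of any of tube_a, tube_b, dishes, timer, tip_box, bucket from where it was at the start of the episode above 0.02 m or angle between any of tube_a, tube_b, dishes, timer, tip_box, bucket's own z axis and vertical above 0.3 rad).
It also fails if it takes over 42 s, if anything falls off the work surface, if the arm or the gripper's body presses on something with over 40 N, if the wrist force passes 120 N, or if a joint passes its speed limit or range.

ROBOT

A 6-joint arm with a two-finger parallel gripper is mounted at the origin on the work surface. World frame = base frame: x ahead of the robot, y to its left, z up, the work surface at z = 0. Lengths are in mm, angles in rad, forces in N, time in s.
With the tool pointing down it reaches from about 350 to 775 mm from the base axis. Payload 5.5 kg.
Tool frame: the origin (TCP) lies where the fingers leave the gripper's body, on its centre line; the fingertips stand 73 mm ahead of it and the grasp point (between the pads) lies 54 mm ahead of it; z points along the fingers, y is the direction in which the jaws open and shut (so a half turn about z gives the same grasp; the last joint's range is limited). The gripper opens to 85 mm and grips with 20 to 120 N. Pads are 22 mm wide; open, the fingers measure 114 mm over their backs; the gripper's body (76 mm by 85 mm) begins 54 mm behind the grasp point. The pads swing forward as they close: fully open they stand 13 mm farther back than shut.
Start: joints at [1.029, 0.313, 0.046, 1.304, 0, 1.431], TCP at [224.893, 529.232, 303.923] pointing down, gripper open.
Joint ranges: [-2.76, 2.76], [-0.86, 1.69], [-1.03, 1.26], [-2.2, 2.34], [-1.47, 1.5], [-3.14, 3.14]. Speed limits (rad/s): [2.57, 2.57, 3.14, 3.14, 3.14, 3.14].

INTERFACE

Orientations are given as a unit quaternion [x, y, z, w].
In Python, from cell import arm, command_gripper, kin, status, viewer gives the robot as it stands. Calls block until the motion is done:
- arm.move_to(position, orientation): joint-space move of the TCP to a pose.
- arm.move_linear(position, v=150, attitude=None, guard=None): straight line of the TCP; attitude=None keeps the orientation; v is the mean speed in mm/s. With guard (N) it stops when the force on the tool has changed by that much, and returns True; else False.
- arm.move_j(angles): joint-space move.
- command_gripper(opening, squeeze=None): opening from 0.0 (shut) to 1.0 (fully open); squeeze is the grip in N (None keeps the last); returns when the fingers have stopped.
- arm.hold(seconds).
- kin.inverse_kinematics(position, orientation): joint angles nearest the present ones, or None.
- status.sense(): the state.
- viewer.grab_frame(name): name is "scene" or "top"; returns a dict with "img" (480x640x3 uint8, red, green, blue), "fx", "fy", "cx", "cy" (pixels), "dist_coeffs" ([k1, k2, p1, p2, k3] as OpenCV has them; the pictures are not rectified), "rvec" (rotation vector, rad) and "tvec" (3), from world to camera coordinates, as OpenCV has them. Camera axes: x right, y down, z forward; pixel columns grow to the right and rows downward; lengths in mm; the calibration is good to about 2 mm. A picture is of the moment at which its call begins. There is no depth.
A pose or a line that the arm cannot do raises arm.Unreachable and nothing moves.
- arm.finish_job(): hands the job in, once; it reports no verdict.
The state is a dict: "clock": time; "qpos": joint angles; "dq": joint speeds; "joint_efforts": joint torques, N m; "tcp_pos": TCP position; "tcp_rot": TCP orientation; "force": force on the tool from outside, world axes, zero at the start; "ft_torque": the same for the moment, N m; "opening": opening from 0.0 (shut) to 1.0 (fully open).
Only numpy, scipy, OpenCV 4.12 (cv2) and the standard library are available. Lean on these libraries where they do the work, as an engineer would, in place of code of your own. Each camera call takes 0.05 s, during which the arm holds its last target. There are 200 camera calls.

## Working session

There is one attempt and no reset: what is moved stays moved. The work goes in short steps, each a Python script; the robot and the scene stay as the last script left them, time stands still between calls to the robot, and variables do not carry over. Pictures are saved under pics/ and viewed, about 8 in all and at most 12, crops included, and the job is handed in when it is done.

```bash
mkdir -p pics
cat > h.py <<'E'
import numpy as np, cv2
from cell import arm, command_gripper, kin, status, viewer
def grab(n):
    f=viewer.grab_frame(n); f['K']=np.array([[f['fx'],0,f['cx']],[0,f['fy'],f['cy']],[0,0,1.]]); f['d']=np.array(f['dist_coeffs'],float)
    f['R']=cv2.Rodrigues(np.array(f['rvec'],float))[0]; f['t']=np.array(f['tvec'],float).ravel(); return f
def save(f,n): cv2.imwrite('pics/'+n,f['img'][:,:,::-1])
def ray(f,uv):
    p=cv2.undistortPoints(np.array([[uv]],float),f['K'],f['d'])[0,0]
    return -f['R'].T@f['t'], f['R'].T@np.array([p[0],p[1],1])
def plane(f,uv,z):
    o,d=ray(f,uv); return o+d*(z-o[2])/d[2]
def tri(f1,u1,f2,u2):
    (a,d),(b,e)=ray(f1,u1),ray(f2,u2)
    s=np.linalg.lstsq(np.c_[d,-e],b-a,rcond=None)[0]
    p,q=a+s[0]*d,b+s[1]*e; return (p+q)/2,np.linalg.norm(p-q)
def proj(f,P): return cv2.projectPoints(np.array(P,float).reshape(-1,1,3),f['R'],f['t'],f['K'],f['d'])[0].reshape(-1,2)
E
python3 - <<'E'
from h import *
for n in('scene','top'):
    f=grab(n); save(f,n+'0.png'); print(n,-f['R'].T@f['t'])
s=status.sense();print(s['clock'],s['tcp_rot'],s['opening'])
E
```

```text
scene [1522.73635987 1068.93351454 1278.1054128 ]
top [ 254.40866571  -71.11746205 1576.69058451]
0.1 [ 1.99567322e-01  9.79883767e-01 -7.76279391e-04 -2.91988537e-04] 0.9983605315618246
```

View pics/scene0.png

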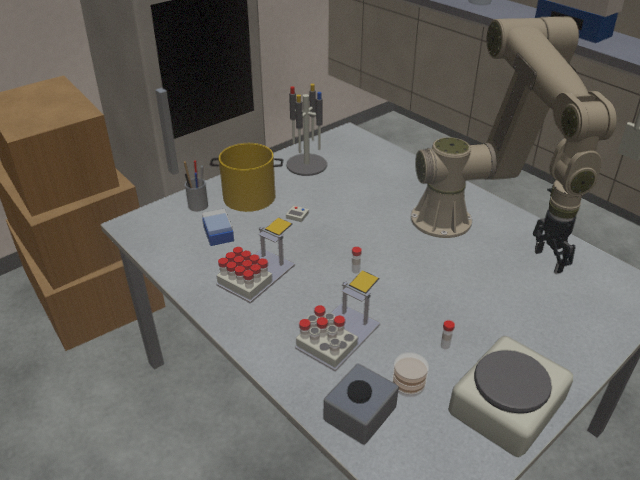

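View pics/top0.png

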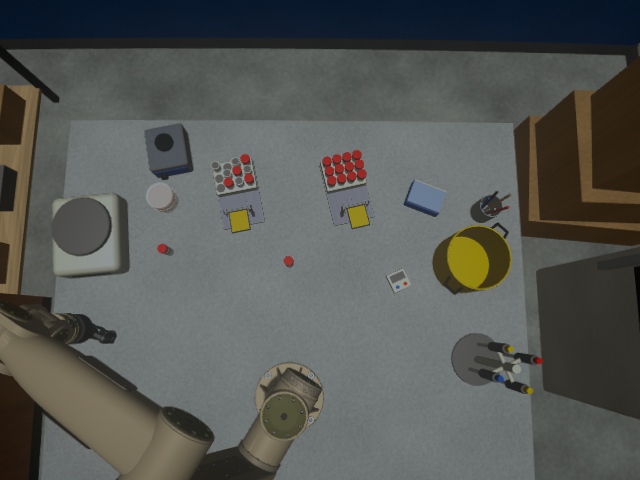

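The pictures show the finished rack (12 red caps) at top px (344,170) with its flag at (358,216). In the scene view its caps are at (243,265) and its flag at (278,228). The open rack is at top px (235,175), and a loose tube stands at (289,261). Next I measure the caps and the flag.

```bash
cat > m.py <<'E'
from h import *
T,S=grab('top'),grab('scene')
def mask(f,lo,hi,s=110,v=70):
    h=cv2.cvtColor(f['img'],cv2.COLOR_RGB2HSV); H=h[...,0].astype(int)
    return (((H>=lo)&(H<=hi) if lo<hi else (H>=lo)|(H<=hi))&(h[...,1]>s)&(h[...,2]>v)).astype(np.uint8)*255
def blob(f,m,box):
    x0,y0,x1,y1=box; k=np.zeros_like(m); k[y0:y1,x0:x1]=m[y0:y1,x0:x1]
    c=max(cv2.findContours(k,0,2)[0],key=cv2.contourArea); M=cv2.moments(k,True)
    return c,(M['m10']/M['m00'],M['m01']/M['m00']),cv2.minAreaRect(c)
for name,bt,bs in(('capped',(340,195,385,235),(255,212,300,240)),('open',(222,200,260,240),(340,265,385,300))):
    ct,ut,rt=blob(T,mask(T,20,33),bt); cs,us,rs=blob(S,mask(S,20,33),bs)
    p,e=tri(T,ut,S,us); print(name,'yellow centre',p.round(1),'gap',round(e,1))
    for (f,c) in((T,ct),(S,cs)):
        a=cv2.approxPolyDP(c,3,True)[:,0]; print('  corners',[tuple(plane(f,q,p[2]).round(0)[:2]) for q in a],a.tolist())
    print('  box',[plane(T,q,p[2]).round(0)[:2].tolist() for q in cv2.boxPoints(rt)])
# caps
def red(f,box):
    m=mask(f,170,8,140,70); x0,y0,x1,y1=box;k=np.zeros_like(m); k[y0:y1,x0:x1]=m[y0:y1,x0:x1]; return k
k=red(T,(310,140,380,195)); pts=np.argwhere(k)[:,::-1].astype(float)
n=12; r=cv2.kmeans(pts.astype(np.float32),12,None,(3,100,.01),20,cv2.KMEANS_PP_CENTERS)[2]
P=np.array([plane(T,q,95)[:2] for q in r]); P=P[np.argsort(-P[:,0])]; print(P.round(0).tolist(),'mean',P.mean(0))
ut=pts.mean(0); ks=red(S,(210,240,275,295)); us=np.argwhere(ks)[:,::-1].mean(0); print('caps tri',tri(T,ut,S,us))
for b,bs in(((280,252,298,270),(345,240,368,262)),((150,238,175,258),(438,315,460,335))):
    a=np.argwhere(red(T,b))[:,::-1].mean(0);c=np.argwhere(red(S,bs))[:,::-1].mean(0);print('tube',tri(T,a,S,c))
a=cv2.resize(T['img'][135:245,300:400],(500,550),interpolation=cv2.INTER_CUBIC); b=cv2.resize(S['img'][210:310,205:315],(605,550),interpolation=cv2.INTER_CUBIC)[:,:300*2]
cv2.imwrite('pics/crop1.png',cv2.resize(np.hstack([a,b]),(800,400))[:,:,::-1])
E
python3 m.py
```

```text
capped yellow centre [ 574.  -217.   125.7] gap 0.2
  corners [(np.float64(610.0), np.float64(-237.0)), (np.float64(597.0), np.float64(-183.0)), (np.float64(538.0), np.float64(-198.0)), (np.float64(552.0), np.float64(-252.0))] [[364, 205], [347, 209], [352, 227], [369, 223]]
  corners [(np.float64(547.0), np.float64(-252.0)), (np.float64(610.0), np.float64(-234.0)), (np.float64(599.0), np.float64(-181.0)), (np.float64(535.0), np.float64(-204.0))] [[278, 218], [266, 228], [279, 234], [290, 223]]
  box [[599.0, -182.0], [614.0, -238.0], [549.0, -253.0], [535.0, -197.0]]
open yellow centre [557.8 159.6 127.2] gap 0.4
  corners [(np.float64(592.0), np.float64(139.0)), (np.float64(582.0), np.float64(192.0)), (np.float64(524.0), np.float64(181.0)), (np.float64(533.0), np.float64(128.0))] [[246, 210], [229, 213], [232, 231], [249, 228]]
  corners [(np.float64(532.0), np.float64(123.0)), (np.float64(596.0), np.float64(143.0)), (np.float64(582.0), np.float64(195.0)), (np.float64(519.0), np.float64(176.0))] [[361, 271], [350, 284], [366, 291], [377, 278]]
  box [[585.0, 195.0], [595.0, 138.0], [531.0, 126.0], [521.0, 182.0]]
[[791.0, -218.0], [784.0, -185.0], [775.0, -152.0], [767.0, -119.0], [759.0, -226.0], [751.0, -192.0], [743.0, -159.0], [735.0, -126.0], [725.0, -233.0], [718.0, -200.0], [709.0, -167.0], [702.0, -134.0]] mean [ 746.61600739 -176.08025334]
caps tri (array([ 746.33450377, -176.17893102,   93.84910364]), np.float64(0.2715301842780399))
tube (array([435.31948787,   4.92807853,  88.2855484 ]), np.float64(0.3515746024911192))
tube (array([474.69337205, 414.12275627,  83.82522289]), np.float64(0.1474756923025267))
```

View pics/crop1.png

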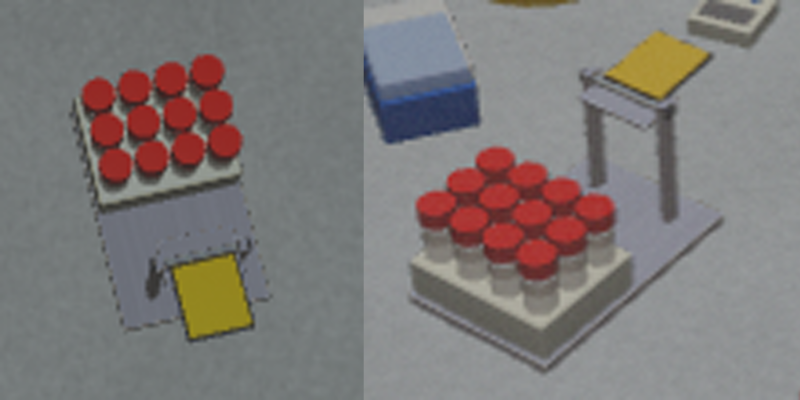

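The flag measures z≈125.7, so swing ≈0.09. The hinge computes to (612,-208) with yaw ≈0.234. The caps centre lies 138 mm from that hinge, against 139 expected, so the two agree. 

Plan: shut the fingers, tilt the tool 45°, put the tips under the free edge, and sweep an arc while turning the tool to vertical. I check IK first, then go to a hover.

```bash
cat > plan.py <<'E'
from h import *
from scipy.spatial.transform import Rotation as Ro
yaw=0.234; ex=np.array([np.cos(yaw),np.sin(yaw),0]); ey=np.array([-ex[1],ex[0],0]); ez=np.array([0,0,1.])
pin=np.array([574,-217,0])+39.5*ex+120*ez   # hinge
SG=1
def pose(cx,cz,al,L=73,h=11):
    """TCP pose putting the tip's upper/front corner at rack (cx, cz rel. to pin), tool al below horizontal"""
    a=np.cos(al)*ex-np.sin(al)*ez; n=np.sin(al)*ex+np.cos(al)*ez
    y=SG*ey; q=Ro.from_matrix(np.c_[np.cross(y,a),y,a]).as_quat()
    return pin+cx*ex+cz*ez-L*a-h*n, q
def arc(th,r=62):
    al=np.radians(45)+max(0,th-np.pi/4)/3
    return pose(-r*np.cos(th)-3*np.sin(th), r*np.sin(th)-3*np.cos(th), al)
THS=np.radians(np.arange(0,181,12))
A=np.radians(45)
HOV=pose(-150,110,A); LOW=pose(-125,-28,A); UND=pose(-66,-18,A)
E
python3 - <<'E'
import plan
from plan import *
for sg in(1,-1):
    plan.SG=sg; print(sg)
    for P in[pose(-150,110,A),pose(-125,-28,A),pose(-66,-18,A)]+[arc(t) for t in THS[::3]]:
        q=kin.inverse_kinematics(*P); print(P[0].round(0),None if q is None else np.round(q,2))
E
```

```text
1
[ 409. -256.  274.] [-1.07 -0.06 -0.64  0.73  0.75 -1.2 ]
[ 433. -251.  136.] [-1.01  0.16 -0.85  0.26  0.73 -1.12]
[ 490. -237.  146.] [-0.87  0.18 -0.8   0.17  0.68 -0.96]
[ 494. -236.  161.] [-0.87  0.16 -0.78  0.21  0.68 -0.95]
[ 504. -234.  198.] [-0.84  0.11 -0.72  0.3   0.67 -0.92]
[ 541. -225.  231.] [-0.72  0.12 -0.53  0.53  0.5  -0.86]
[ 590. -213.  242.] [-0.58  0.24 -0.28  0.76  0.3  -0.77]
[ 634. -203.  228.] [-0.48  0.4  -0.03  0.98  0.14 -0.7 ]
[ 662. -196.  196.] [-0.4   0.58  0.2   1.19  0.   -0.64]
-1
[ 409. -256.  274.] [-1.07 -0.06 -0.64  0.73  0.75  1.94]
[ 433. -251.  136.] [-1.01  0.16 -0.85  0.26  0.73  2.02]
[ 490. -237.  146.] [-0.87  0.18 -0.8   0.17  0.68  2.19]
[ 494. -236.  161.] [-0.87  0.16 -0.78  0.21  0.68  2.2 ]
[ 504. -234.  198.] [-0.84  0.11 -0.72  0.3   0.67  2.22]
[ 541. -225.  231.] [-0.72  0.12 -0.53  0.53  0.5   2.29]
[ 590. -213.  242.] [-0.58  0.24 -0.28  0.76  0.3   2.37]
[ 634. -203.  228.] [-0.48  0.4  -0.03  0.98  0.14  2.44]
[ 662. -196.  196.] [-0.4   0.58  0.2   1.19  0.    2.5 ]
```

```bash
sed -i 's/^SG=1/SG=-1/' plan.py
python3 - <<'E'
from plan import *
command_gripper(0.0,20)
arm.move_to(*HOV)
arm.move_linear(LOW[0],v=120)
arm.move_linear(UND[0],v=50,guard=6)
s=status.sense(); print(s['clock'],s['tcp_pos'],UND[0],s['force'],s['opening'])
T,S=grab('top'),grab('scene')
a=cv2.resize(T['img'][180:280,310:410],(400,400),interpolation=cv2.INTER_CUBIC); b=cv2.resize(S['img'][170:270,235:335],(400,400),interpolation=cv2.INTER_CUBIC)
cv2.imwrite('pics/under.png',np.hstack([a,b])[:,:,::-1])
E
```

```text
6.475 [ 490.23467538 -236.93309279  145.7197327 ] [ 490.44400643 -236.91696083  145.84062043] [0.04259008 0.79302916 0.23064717] 0.000562503496348853
```

View pics/under.png

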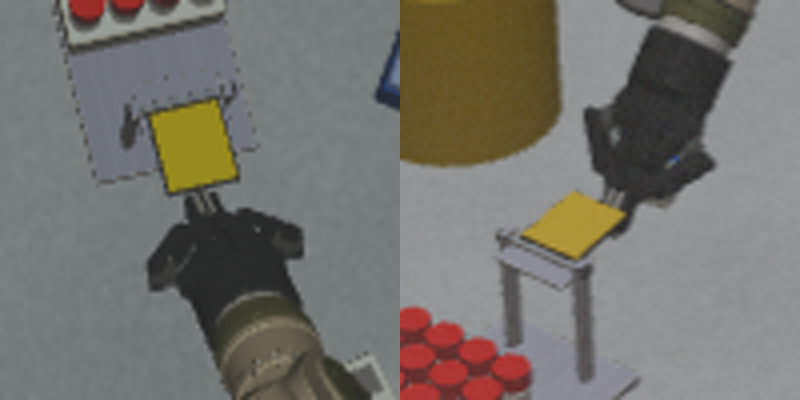

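The fingertips are centred and under the free edge (edge at about px (620,215) in the right panel), and nothing has moved. I lift and sweep half way, then look.

Run:
```python
from plan import *
for t in np.radians([0,15,30,45,60,75,90]):
    p,q=arc(t); g=arm.move_linear(p,v=50,attitude=q,guard=12); s=status.sense()
    print(round(np.degrees(t)),g,s['clock'],np.round(s['force'],1),np.round(s['tcp_pos']-p,1))
    if g: break
T,S=grab('top'),grab('scene')
a=cv2.resize(T['img'][150:250,310:410],(400,400),interpolation=cv2.INTER_CUBIC); b=cv2.resize(S['img'][170:270,220:320],(400,400),interpolation=cv2.INTER_CUBIC)
cv2.imwrite('pics/mid.png',np.hstack([a,b])[:,:,::-1])
```

```text
0 False 7.0333 [0.1 0.  0.5] [ 0.3 -0.2  0.7]
15 False 7.5083 [ 0.1 -0.7  0.1] [ 0.3 -0.2  0.6]
30 False 7.9833 [-0.1  1.3  0.3] [ 0.3 -0.1  0.5]
45 False 8.4583 [0.2 0.3 0. ] [ 0.3 -0.   0.5]
60 False 9.0583 [-0.1 -0.7  0.5] [-0.1  0.2 -0.2]
75 False 9.6583 [-0.6  0.8 -0.4] [-0.2  0.2 -0.4]
90 False 10.25 [ 0.6  1.1 -0.7] [-0.1  0.2 -0.3]
```

View pics/mid.png

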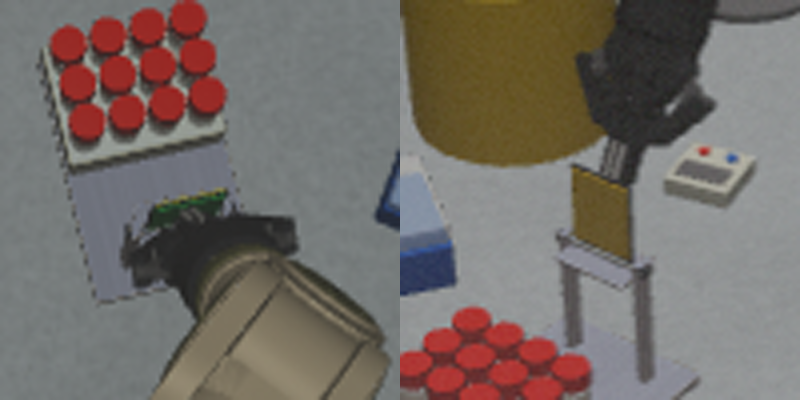

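The flag is upright: the yellow face looks at the tubes (right panel, px (603,212)), the green face is on the robot side, and the rack has not moved. I continue over the top.

Run:
```python
from plan import *
for t in np.radians([105,120,135,150,160,168,174,178,180]):
    p,q=arc(t); g=arm.move_linear(p,v=45,attitude=q,guard=6); s=status.sense()
    print(round(np.degrees(t)),g,s['clock'],np.round(s['force'],1),np.round(s['tcp_pos']-p,1))
    if g: break
p=np.array(status.sense()['tcp_pos']); arm.move_linear(p+[0,0,60],v=80)
p,q=pose(-90,120,np.radians(90)); arm.move_linear(p,v=150)
T,S=grab('top'),grab('scene'); save(T,'topE.png'); save(S,'sceneE.png')
a=cv2.resize(T['img'][140:240,310:410],(400,400),interpolation=cv2.INTER_CUBIC); b=cv2.resize(S['img'][200:300,205:305],(400,400),interpolation=cv2.INTER_CUBIC)
cv2.imwrite('pics/end.png',np.hstack([a,b])[:,:,::-1])
print(status.sense()['clock'])
```

```text
105 False 10.975 [-0.4 -0.8  0.2] [-0.   0.2 -0.2]
120 False 11.5917 [ 0.3  0.1 -0.4] [-0.1  0.1 -0.2]
135 False 12.1917 [ 0.3  0.  -0.3] [-0.1  0.1 -0.2]
150 False 12.7667 [ 0.3 -0.2  0.4] [-0.1  0.1 -0.2]
160 False 13.1917 [-0.5  0.3  1. ] [-0.   0.  -0.2]
168 False 13.5583 [-0.2 -0.2  0.2] [ 0.   0.1 -0.2]
174 False 13.8667 [-0.6 -1.  -0.1] [ 0.   0.1 -0.3]
178 False 14.1167 [-0.1  0.7 -0.4] [-0.   0.1 -0.2]
180 False 14.3667 [-0.7 -0.5  0.3] [-0.   0.  -0.1]
16.6
```

View pics/end.png

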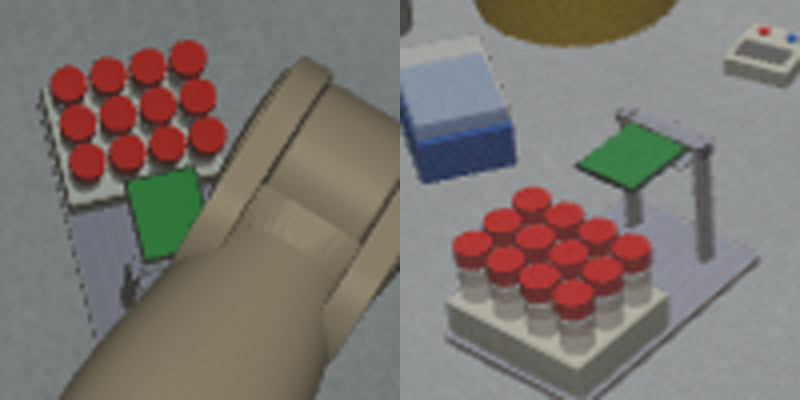

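The flag lies over with the green face up, but the last move never registered the stop. I clear the arm, measure the flag's angle and compare the scene with the start.

Run:
```python
from plan import *
j=list(status.sense()['qpos']); j[1]-=0.35; arm.move_j(j); j[0]=0.45; arm.move_j(j)
T,S=grab('top'),grab('scene'); save(T,'topF.png'); save(S,'sceneF.png')
def green(f,b):
    h=cv2.cvtColor(f['img'],cv2.COLOR_RGB2HSV); m=((h[...,0]>45)&(h[...,0]<80)&(h[...,1]>100)&(h[...,2]>50)).astype(np.uint8)
    k=np.zeros_like(m); x0,y0,x1,y1=b; k[y0:y1,x0:x1]=m[y0:y1,x0:x1]
    c=max(cv2.findContours(k,0,2)[0],key=cv2.contourArea); return np.argwhere(k)[:,::-1].mean(0),k.sum(),cv2.approxPolyDP(c,3,True)[:,0].tolist()
t,s=green(T,(310,140,410,240)),green(S,(205,200,305,300)); print(t,s)
P,e=tri(T,t[0],S,s[0]); print('green',P.round(1),round(e,1),'rack frame',(P-pin)@np.c_[ex,ey,ez])
for name in('top','scene'):
    a=cv2.imread(f'pics/{name}0.png'); b=(T if name=='top' else S)['img'][:,:,::-1]
    d=(cv2.blur(cv2.absdiff(a,b),(3,3)).max(2)>25).astype(np.uint8)
    n,l,st,c=cv2.connectedComponentsWithStats(d); print(name,[x.tolist() for x in st[1:] if x[4]>8])
def caps(f,b):
    h=cv2.cvtColor(f['img'],cv2.COLOR_RGB2HSV); m=((h[...,0]>170)|(h[...,0]<8))&(h[...,1]>140)&(h[...,2]>70); x0,y0,x1,y1=b
    return np.argwhere(m[y0:y1,x0:x1])[:,::-1].mean(0)+[x0,y0]
print(plane(T,caps(T,(310,140,380,195)),95),'was 746.6 -176.1', status.sense()['clock'],status.sense()['tcp_pos'])
cv2.imwrite('pics/fin.png',T['img'][:,:,::-1])
```

```text
(array([351.86416185, 192.83815029]), np.uint64(346), [[357, 182], [342, 185], [346, 204], [362, 200]]) (array([262.54954955, 238.60810811]), np.uint64(222), [[275, 236], [262, 231], [250, 241], [263, 246]])
green [ 650.7 -198.8  122.9] 0.2 rack frame [39.29769059 -0.10325844  2.90335113]
top [[340, 181, 30, 48, 889], [0, 223, 265, 257, 24582], [22, 306, 5, 3, 10], [30, 310, 5, 3, 14], [277, 367, 37, 25, 449], [57, 377, 9, 8, 34], [306, 383, 22, 42, 484], [69, 389, 5, 7, 23], [54, 392, 4, 4, 10], [75, 394, 5, 3, 14], [53, 396, 12, 6, 30], [249, 438, 45, 42, 844], [241, 450, 7, 9, 26]]
scene [[455, 0, 161, 142, 7512], [455, 34, 5, 3, 10], [467, 35, 16, 7, 53], [454, 44, 28, 34, 206], [470, 55, 69, 108, 1855], [450, 67, 24, 26, 463], [541, 93, 6, 10, 39], [471, 96, 6, 3, 15], [450, 109, 22, 8, 81], [443, 114, 29, 18, 306], [415, 131, 56, 60, 1758], [462, 133, 8, 5, 29], [600, 132, 9, 7, 41], [561, 139, 5, 6, 19], [425, 147, 5, 7, 24], [575, 151, 19, 7, 52], [471, 160, 16, 18, 197], [489, 160, 5, 8, 20], [465, 166, 60, 33, 833], [579, 167, 15, 4, 29], [555, 170, 9, 9, 31], [571, 171, 24, 20, 311], [492, 172, 3, 6, 10], [417, 174, 11, 10, 83], [532, 180, 50, 95, 2565], [438, 193, 4, 3, 9], [248, 217, 45, 31, 613]]
[ 745.96321673 -176.16185587   95.        ] was 746.6 -176.1 19.3417 [413.60921667 287.73997385 498.92834591]
```

View pics/fin.png

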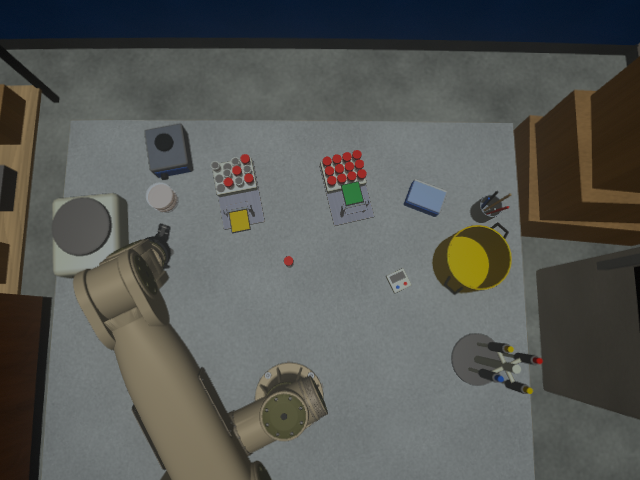

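The green face is at 122.9 mm, against 123 for a flag lying flat. The rack moved less than 1 mm, and the only differences between the pictures are the flag and the arm. I hand the job in.

```bash
python3 -c "
from cell import arm,status
arm.hold(0.3); print(status.sense()['force'],status.sense()['clock']); arm.finish_job()"
```

```text
[ 0.55946293 -0.48960645 -0.30835265] 19.6417
the job is handed in; nothing more can be done
```

The finished rack's flag is turned over and lies green face up, and the job is handed in at 19.6 s of the 42 s allowed. I shut the fingers, put the tips under the flag's free edge and pushed on the green side all the way over the hinge, then moved the arm clear.

**Flag:** the green face measured 122.9 mm high, where a flat flag's top is 123 mm, so it is within about 0.05 rad of its stop given the 2 mm calibration.

**Finished rack:** its caps centre moved less than 1 mm.

**Everything else:** comparing pictures from before and after in both views, only that flag and the arm had changed.

**Forces:** the wrist readings at the waypoints stayed around 1 N or less.

**One check did not trip:** the last guarded push never felt the stop, so "flat" rests on the camera height and the fingertips' commanded end position, which agree.

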